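Open the slide-lid gift box at the packing bench

TASK

Open the longer, lower one of the two wooden slide-lid boxes so that the jars in it can be checked: lift its lid over the lip at the end nearer the robot, slide it out along its grooves, and set it down handle up, roughly in the middle of the black rubber mat. Do not drop the lid, and leave the taller box closed.

Things in the scene. Friction and masses are not known exactly. Their poses are not given: they have to be found in the camera images.
- long_box_lid_grip (a point): Lid to remove: loose wooden board 140 x 100 x 8 mm (x, y, z), 0.11-0.2 kg, balanced about the upright bar handle on its middle: 22 (x) x 56 (y) x 46 mm high. Grip it across the 22 mm, fingers on its -x and +x sides (keeper strips crowd the other two). Point: in the handle, 40 mm above the board's underside, 14 below the handle's top. z up; axes as the box's while it lies there.
- long_box: Fixed box 160 (x) x 120 (y) x 88 mm high, origin centre of underside, z up. Lid lies on ledges at 55 mm (grip point at 95) in side grooves 27 mm high under keeper strips (top 88 mm, 84 mm apart), play 4 mm a side. The -x end, nearer the robot, has a lip 7 mm above the ledges; +x end closed. Raise lid level 13 mm (over 7, at most 19), slide it 150 mm or more along -x, level, then it is free.
- mat_top (a point): Centre of the top of a black rubber mat fixed to the bench, 200 (x) x 180 (y) mm, 6 mm thick; z up. With the lid lying on it, the lid's grip point is 40 mm above this point.
- tall_box_lid_grip (a point): Leave alone: the same point of the like lid (90 x 90 x 8 mm, same handle) on the shorter, taller fixed wooden box, 110 x 110 x 115 mm high; its handle's top is 136 mm above the bench: carry the other lid clear over it. The boxes and the mat stand side by side in any order; jars and bottles around them are up to 160 mm high.
Mind the look-alikes: they are no part of the job. Leave any red look-alike of the long_box alone.

How it is judged:
By the outcome, as a careful person would: the job done as asked, in the order asked, and still so for the second after the job is handed in, with the robot touching nothing.
It also fails if it takes over 48 s, if anything falls off the work surface, if the arm or the gripper's body presses on something with over 40 N, if the wrist force passes 120 N, or if a joint passes its speed limit or range.

ROBOT

A 6-joint arm with a two-finger parallel gripper is mounted at the origin on the work surface. World frame = base frame: x ahead of the robot, y to its left, z up, the work surface at z = 0. Lengths are in mm, angles in rad, forces in N, time in s.
With the tool pointing down it reaches from about 275 to 825 mm from the base axis. Payload 4.9 kg.
Tool frame: the origin (TCP) lies at the very end of the fingers, on their centre line; the grasp point (between the pads) lies 19 mm behind it; z points along the fingers, y is the direction in which the jaws open and shut (so a half turn about z gives the same grasp; the last joint's range is limited). The gripper opens to 85 mm and grips with 20 to 120 N. Pads are 22 mm wide; open, the fingers measure 114 mm over their backs; the gripper's body (76 mm by 85 mm) begins 54 mm behind the grasp point. The pads swing forward as they close: fully open they stand 13 mm farther back than shut.
Start: joints at [1.076, 0.326, -0.193, 1.052, 0, 1.437], TCP at [194.158, 514.608, 231.281] pointing down, gripper open.
Joint ranges: [-2.65, 2.65], [-0.97, 1.79], [-1.3, 1.35], [-1.93, 2.1], [-1.47, 1.37], [-3.14, 3.14]. Speed limits (rad/s): [2.57, 2.57, 3.14, 3.14, 3.14, 3.14].

INTERFACE

Orientations are given as [roll, pitch, yaw] about the fixed x, y, z axes, in that order (R = Rz(yaw) Ry(pitch) Rx(roll)).
In Python, from bench import bot, solve_ik, imaging gives the robot as it stands. Calls block until the motion is done:
- bot.move_ptp(position, orientation): joint-space move of the TCP to a pose.
- bot.movel(position, rot=None, max_speed=150, threshold=None): straight line of the TCP; rot=None keeps the orientation; max_speed is the mean speed in mm/s. With threshold (N) it stops when the force on the tool has changed by that much, and returns True; else False.
- bot.move_j(angles): joint-space move.
- bot.grip(opening, effort=None): opening from 0.0 (shut) to 1.0 (fully open); effort is the grip in N (None keeps the last); returns when the fingers have stopped.
- bot.dwell(seconds).
- solve_ik(position, orientation): joint angles nearest the present ones, or None.
- bot.get_state(): the state.
- imaging.capture(name): name is "scene" or "top" or "wrist"; returns the picture (420x560x3 uint8, blue, green, red); there is no depth.
- imaging.camera_model(name): a dict with "K" (3x3 intrinsics, pixels), "position" and "rotation" of the camera in the world. Camera axes: x right, y up, looking along -z (the intrinsics and any distortion apply to the point x, -y, -z); pixel columns grow to the right and rows downward; lengths in mm; the calibration is good to about 2 mm. A picture is of the moment at which its call begins: read the wrist's pose just before it. camera_model takes no time and is no camera call; for the wrist camera it gives the pose at the moment of the call.
A pose or a line that the arm cannot do raises bot.IKError and nothing moves.
- bot.sign_off(): hands the job in, once; it reports no verdict.
The state is a dict: "t": time; "qpos": joint angles; "joint_velocities": joint speeds; "effort": joint torques, N m; "tcp_pos": TCP position; "orientation": TCP orientation; "contact_force": force on the tool from outside, world axes, zero at the start; "wrist_torque": the same for the moment, N m; "opening": opening from 0.0 (shut) to 1.0 (fully open).
Only numpy, scipy, OpenCV 4.12 (cv2) and the standard library are available. Lean on these libraries where they do the work, as an engineer would, in place of code of your own. Each camera call takes 0.05 s, during which the arm holds its last target.

## Working session

There is one attempt and no reset: what is moved stays moved. The work goes in short steps, each a Python script; the robot and the scene stay as the last script left them, time stands still between calls to the robot, and variables do not carry over. Pictures are saved under pics/ and viewed, and the job is handed in when it is done.

```bash
ls; mkdir -p pics
python3 - <<'E'
from bench import bot, solve_ik, imaging
import cv2
for n in ["scene","top","wrist"]:
    m=imaging.camera_model(n); print(n,m)
    cv2.imwrite(f"pics/{n}0.png",imaging.capture(n))
print(bot.get_state())
E
```

```text
pics
scene {'K': array([[511.33800593,   0.        , 277.09856193],
       [  0.        , 511.33800593, 211.05262566],
       [  0.        ,   0.        ,   1.        ]]), 'position': array([1205.40497251, -528.30001927,  926.60968531]), 'rotation': array([ 0.84831272, -0.009699  ,  0.94225671])}
top {'K': array([[462.8291814 ,   0.        , 282.27463494],
       [  0.        , 462.8291814 , 220.49547474],
       [  0.        ,   0.        ,   1.        ]]), 'position': array([ 266.20973767,   21.00712977, 1150.41814244]), 'rotation': array([ 0.16413271,  0.02622393, -1.56750032])}
wrist {'K': array([[325.94754595,   0.        , 282.62426653],
       [  0.        , 325.94754595, 209.28736679],
       [  0.        ,   0.        ,   1.        ]]), 'position': array([131.33575926, 538.53083517, 373.06438401]), 'rotation': array([-0.27228272,  0.00193756,  1.20889769])}
{'t': 0.15, 'qpos': array([ 1.07576740e+00,  3.26793895e-01, -1.93344076e-01,  1.05197955e+00,
       -3.32120130e-05,  1.43663096e+00]), 'joint_velocities': array([-0.00039903, -0.00181541,  0.00329436, -0.00065538,  0.00040463,
        0.00069311]), 'effort': array([ 1.00123470e-03, -4.43705606e+01,  2.62664258e+01,  1.04366080e-02,
       -1.82963795e-04,  1.02182787e-05]), 'tcp_pos': array([193.96979445, 514.20050321, 230.67450648]), 'orientation': array([-3.14027889e+00, -1.43814239e-04,  2.78072903e+00]), 'contact_force': array([-0.09680967,  0.13672354, -1.34251339]), 'wrist_torque': array([ 0.02624004, -0.01493489,  0.06640253]), 'opening': 0.99939324706242}
```

View pics/top0.png

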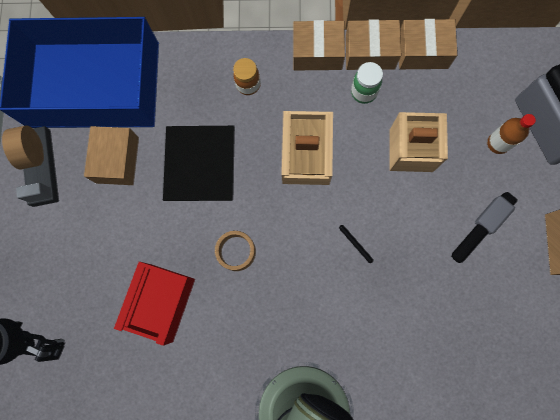

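View pics/scene0.png

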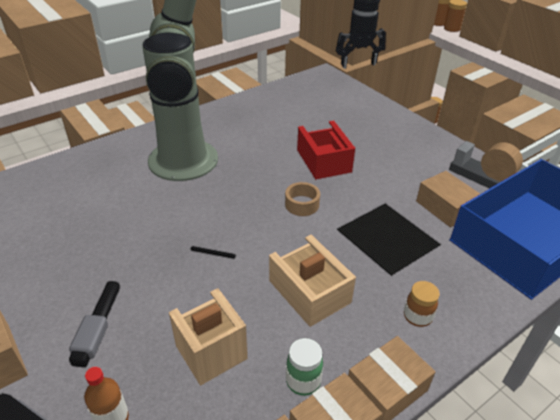

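View pics/wrist0.png

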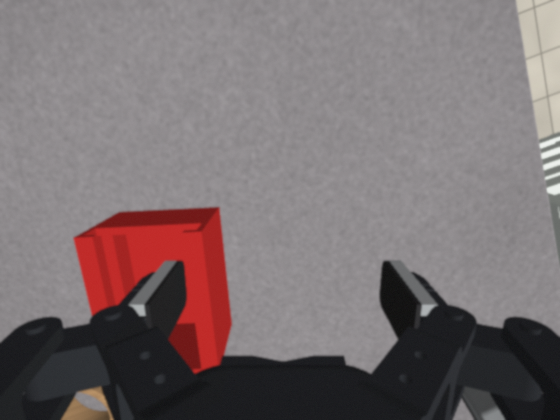

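The top view shows these candidates: the longer, lower wooden box at (307,147) with its handle at (307,142), which is my choice; the taller box at (418,142); a red look-alike at (155,303); and cardboard blocks at (111,155) and along the top edge. The black mat is at (199,162). Next I'll measure and check a crop.

```bash
cat > h.py <<'E'
import numpy as np, cv2
from scipy.spatial.transform import Rotation as R
from bench import bot, solve_ik, imaging
def ray(m,px):
    px=np.atleast_2d(np.asarray(px,float)); K=m["K"]
    d=np.c_[(px[:,0]-K[0,2])/K[0,0],-(px[:,1]-K[1,2])/K[1,1],-np.ones(len(px))]
    return np.array(m["position"]), d@R.from_euler("xyz",m["rotation"]).as_matrix().T
def plane(m,px,z):
    o,d=ray(m,px); return o+d*((z-o[2])/d[:,2])[:,None]
def proj(m,P):
    c=(np.atleast_2d(P)-m["position"])@R.from_euler("xyz",m["rotation"]).as_matrix()
    K=m["K"]; return np.c_[K[0,2]+K[0,0]*c[:,0]/-c[:,2],K[1,2]+K[1,1]*c[:,1]/c[:,2]]
E
python3 - <<'E'
from h import *
m=imaging.camera_model("top"); im=cv2.imread("pics/top0.png")
mask=(im.max(2)<40).astype(np.uint8)
cs,_=cv2.findContours(mask,cv2.RETR_EXTERNAL,cv2.CHAIN_APPROX_SIMPLE)
for c in cs:
    if cv2.contourArea(c)>2000:
        r=cv2.minAreaRect(c); b=cv2.boxPoints(r); print(r); w=plane(m,b,6); print(w.round(1),w.mean(0), np.linalg.norm(w-np.roll(w,1,0),axis=1))
hsv=cv2.cvtColor(im,cv2.COLOR_BGR2HSV)
for n,(x0,x1,y0,y1) in dict(long=(272,342,100,195),tall=(380,455,100,180)).items():
    print(n)
    sub=hsv[y0:y1,x0:x1]; 
    wood=((sub[...,1]>50)&(sub[...,0]<30)).astype(np.uint8)
    c=max(cv2.findContours(wood,0,2)[0],key=cv2.contourArea)
    print("wood",cv2.boundingRect(c),cv2.minAreaRect(c),(x0,y0))
    cv2.imwrite(f"pics/crop_{n}.png",cv2.resize(im[y0:y1,x0:x1],None,fx=6,fy=6,interpolation=cv2.INTER_CUBIC))
E
```

```text
((198.0, 163.0), (74.0, 70.0), 90.0)
[[706.4 364.3   6. ]
 [705.1 180.8   6. ]
 [508.5 176.7   6. ]
 [508.9 355.3   6. ]] [607.2094595  269.25583225   6.        ] [197.70489835 183.55390554 196.70559365 178.60306197]
long
wood (9, 11, 52, 74) ((34.975608825683594, 47.280487060546875), (50.69400405883789, 73.2142562866211), 1.7899105548858643) (272, 100)
tall
wood (10, 12, 58, 60) ((38.5, 41.5), (59.0, 57.0), 90.0) (380, 100)
```

View pics/crop_long.png

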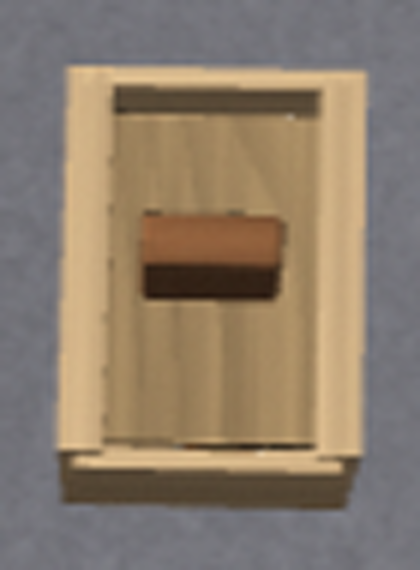

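Run:
```python
from h import *
m=imaging.camera_model("top")
o=np.array([272,100])
def W(p,z): return plane(m,np.array(p)/6+o-0.42,z)
h=W([(145,217),(280,217),(278,265),(146,265)],109); print("handle\n",h.round(1),h.mean(0),np.linalg.norm(h-np.roll(h,1,0),axis=1))
b=W([(68,67),(367,72),(361,457),(59,451)],88); print("box\n",b.round(1),b.mean(0),np.linalg.norm(b-np.roll(b,1,0),axis=1))
d=b[0]-b[3]; print(np.arctan2(d[1],d[0])); d=b[1]-b[2]; print(np.arctan2(d[1],d[0]));d=h[0]-h[1]; print(np.arctan2(-d[0],d[1]))
p=b.mean(0)[:2]
for yaw in(np.pi/2,-np.pi/2):
    print(solve_ik([p[0]-60,p[1],260],[np.pi,0,yaw]), solve_ik([p[0]-150,p[1],260],[np.pi,0,yaw]))
```

```text
handle
 [[640.6  17.9 109. ]
 [640.3 -34.9 109. ]
 [620.7 -34.  109. ]
 [621.   17.5 109. ]] [630.63184556  -8.37909197 109.        ] [19.60775925 52.80621467 19.59453511 51.4814702 ]
box
 [[711.6  48.8  88. ]
 [708.6 -71.6  88. ]
 [549.  -66.9  88. ]
 [551.9  51.9  88. ]] [630.27391611  -9.46344667  88.        ] [159.79004541 120.41661802 159.65586879 118.80988602]
-0.01915251786172318
-0.029211560424405605
-0.006133803853317021
[-0.14599691  0.34759157 -0.08731593  1.13588883  0.          1.42479942] [-0.17352375  0.1779217  -0.31541527  1.07745936  0.          1.39727258]
[-0.14599691  0.34759157 -0.08731593  1.13588883  0.         -1.71679324] [-0.17352375  0.1779217  -0.31541527  1.07745936  0.         -1.74432007]
```

Run:
```python
from h import *
bot.move_ptp([630,-70,280],[np.pi,0,np.pi/2-0.024])
m=imaging.camera_model("wrist"); im=imaging.capture("wrist")
import pickle; pickle.dump(m,open("w1.pkl","wb")); cv2.imwrite("pics/w1.png",im)
s=bot.get_state(); print(s["t"],s["tcp_pos"],s["orientation"],m["position"],m["rotation"])
print(proj(m,[[630.4,-9,109],[630.4,-9,88]]))
```

```text
2.7833 [629.99164254 -68.88128484 280.0460327 ] [-3.14157464e+00 -2.46352365e-04  1.54842970e+00] [632.49410385  -0.74533471 422.50757155] [-2.72274035e-01 -2.60931535e-04 -2.35362949e-02]
[[280.50151111 127.51589446]
 [280.62835296 126.9400797 ]]
```

View pics/w1.png

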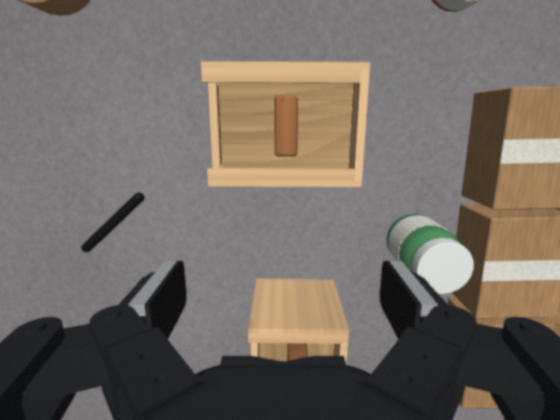

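The wrist view shows the long box spanning about (202..370, 62..186) with its handle at (286,125). The tall box is at (298,330), the green jar at (430,255).

Run:
```python
from h import *
import pickle; m=pickle.load(open("w1.pkl","rb")); im=cv2.imread("pics/w1.png")
hsv=cv2.cvtColor(im,cv2.COLOR_BGR2HSV)
print(hsv[125,286],hsv[100,250],hsv[72,286])
sub=hsv[85:165,262:310]; mk=((sub[...,0]<13)&(sub[...,1]>120)).astype(np.uint8)
c=max(cv2.findContours(mk,0,2)[0],key=cv2.contourArea); r=cv2.boundingRect(c); print(r,cv2.minAreaRect(c))
cv2.imwrite("pics/w1c.png",cv2.resize(im[50:200,190:380],None,fx=4,fy=4,interpolation=cv2.INTER_CUBIC))
```

```text
[ 13 144 161] [ 17 106 159] [ 17  97 220]
(16, 63, 1, 1) ((16.0, 63.0), (0.0, 0.0), 0.0)
```

View pics/w1c.png

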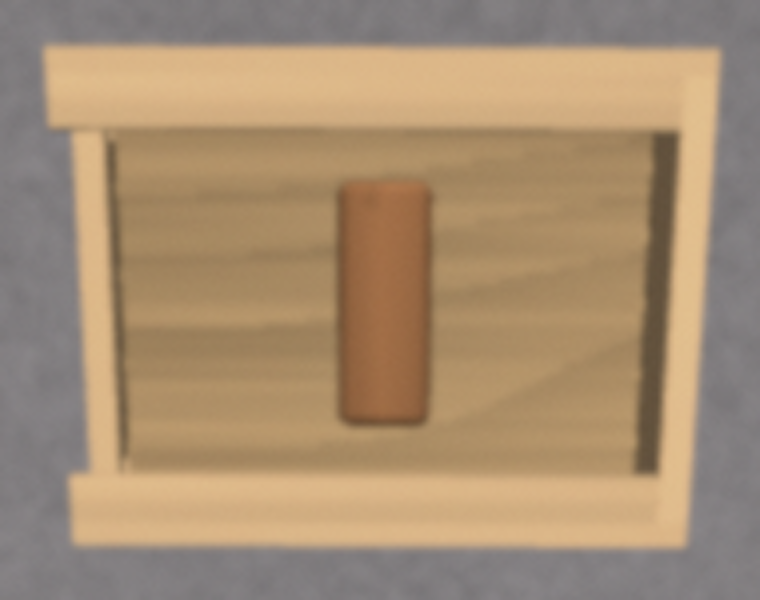

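Run:
```python
from h import *
import pickle; m=pickle.load(open("w1.pkl","rb")); 
t=imaging.camera_model("top")
def W(p,z): return plane(m,np.array(p)/4+[190,50]-0.4,z)
b=W([(44,46),(720,49),(687,547),(72,544)],88)
h=W([(340,181),(431,181),(428,425),(340,424)],109)
for n,q in (("box",b),("handle",h)):
    print(n,q.round(1).tolist(),q.mean(0),np.linalg.norm(q-np.roll(q,1,0),axis=1))
for i,j in((1,0),(2,3)): d=b[i]-b[j]; print(np.arctan2(d[1],d[0]))
for i,j in((0,3),(1,2)): d=b[i]-b[j]; print(np.arctan2(-d[0],d[1])); d=h[i]-h[j]; print("h",np.arctan2(-d[0],d[1]))
```

```text
box [[556.3, 53.1, 88.0], [716.1, 48.7, 88.0], [713.2, -71.2, 88.0], [552.7, -66.6, 88.0]] [634.55463282  -8.97981759  88.        ] [119.78111039 159.83738626 119.93729573 160.61906158]
handle [[625.8, 19.9, 109.0], [646.4, 19.5, 109.0], [645.1, -35.6, 109.0], [624.1, -34.9, 109.0]] [635.35633471  -7.77046563 109.        ] [54.8421694  20.69052314 55.0789046  21.00791927]
-0.027585639559178626
-0.028554800695066114
-0.030181926259650882
h -0.030156563045918572
-0.02366179476660317
h -0.02438987657221104
```

```bash
cat >> h.py <<'E'
YAW=-0.028; ROT=[np.pi,0,np.pi/2+YAW]; U=np.array([np.cos(YAW),np.sin(YAW),0])
B=np.array([633.5,-8.5,0.])
def st(tag=""):
    s=bot.get_state(); print(tag,round(s["t"],2),s["tcp_pos"].round(1),s["orientation"].round(3),"F",s["contact_force"].round(1),"M",s["wrist_torque"].round(2),"op",round(s["opening"],3)); return s
E
python3 - <<'E'
from h import *
bot.grip(0.75)
bot.movel(B+[0,0,150],rot=ROT,max_speed=120)
st()
print(bot.movel(B+[0,0,100],max_speed=80,threshold=12))
st(); im=imaging.capture("wrist"); cv2.imwrite("pics/w2.png",im)
E
```

```text
4.48 [634.1  -8.9 150.8] [3.14  0.    1.542] F [-0.6  0.6  1.1] M [ 0.02 -0.   -0.01] op 0.754
False
 5.26 [633.8  -8.6 100.2] [3.141 0.    1.543] F [ 1.7  1.  -0.3] M [-0.   -0.06 -0.02] op 0.753
```

View pics/w2.png

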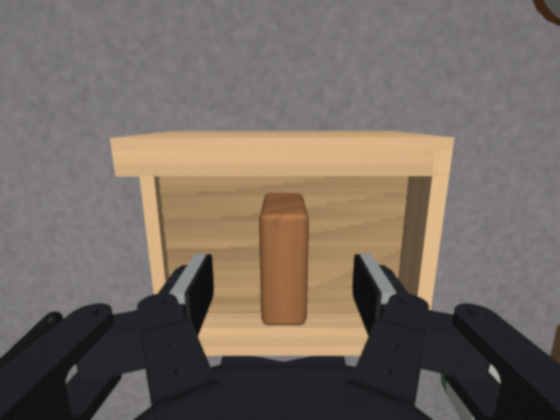

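Gripper and handle line up: the fingertips at columns 213 and 353 have their midpoint at 283, and the handle centre is at 284.5. I'll descend and grip.

Run:
```python
from h import *
print(bot.movel(B+[0.3,0,75],max_speed=60,threshold=12)); st("down")
bot.grip(0.0,effort=60); st("grip")
bot.dwell(0.2); st("dwell")
cv2.imwrite("pics/w3.png",imaging.capture("wrist"))
```

```text
False
down 5.88 [633.5  -8.5  74.5] [-3.141 -0.     1.543] F [-0.3 -0.4  0.5] M [-0.   -0.01 -0.01] op 0.753
grip 6.33 [634.2  -8.5  75.5] [3.141 0.    1.543] F [-0.5  0.3  1.2] M [-0.02  0.04  0.07] op 0.253
dwell 6.53 [634.2  -8.6  75.5] [3.141 0.    1.543] F [0.4 0.3 4.5] M [-0.02  0.02  0.03] op 0.248
```

View pics/w3.png

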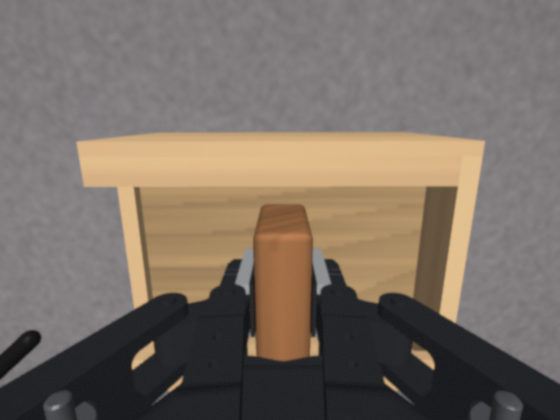

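The handle is gripped at 0.25 open, about 21 mm, with the pads on both sides. Next is the 13 mm lift.

Run:
```python
from h import *
s=st(); p=s["tcp_pos"]
print(bot.movel([p[0],p[1],p[2]+13],rot=ROT,max_speed=30,threshold=15)); st("up")
cv2.imwrite("pics/w4.png",imaging.capture("wrist"))
cv2.imwrite("pics/s4.png",cv2.resize(imaging.capture("scene")[200:350,220:400],None,fx=4,fy=4,interpolation=cv2.INTER_CUBIC))
```

```text
6.58 [634.2  -8.6  75.5] [3.141 0.    1.543] F [-0.1 -0.9  4.9] M [ 0.01 -0.02 -0.04] op 0.246
False
up 7.17 [634.2  -8.6  88.5] [-3.142  0.     1.543] F [-0.4  0.3 -2. ] M [-0.03  0.02  0.  ] op 0.249
```

View pics/w4.png

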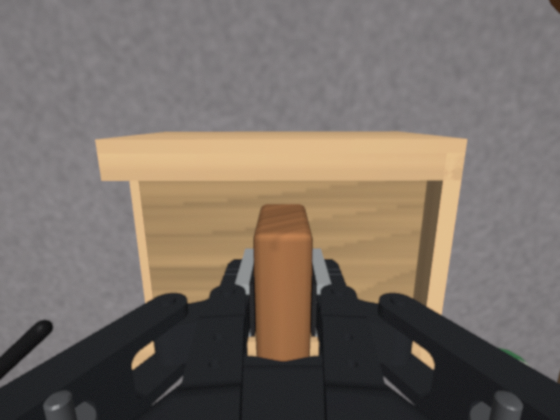

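View pics/s4.png

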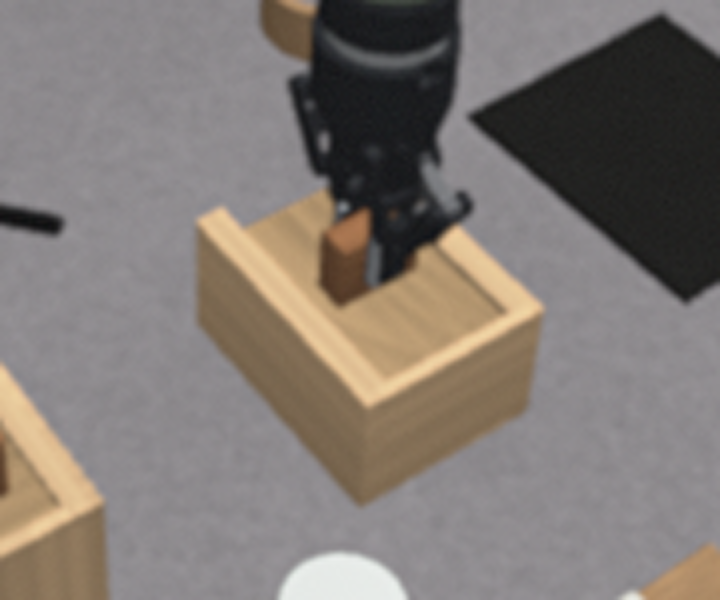

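The lid rose with the gripper: its weight reads about 2 N and the moments are near zero. Now I'll slide it out.

Run:
```python
from h import *
p=st()["tcp_pos"]
for d in (30,90,165):
    q=p-U*d; 
    if bot.movel(q,rot=ROT,max_speed=60,threshold=15): st("HIT"); break
    st(d)
cv2.imwrite("pics/w5.png",imaging.capture("wrist"))
cv2.imwrite("pics/t5.png",imaging.capture("top"))
```

```text
7.28 [634.   -8.6  88.3] [-3.141 -0.     1.543] F [-1.1  0.5 -1.9] M [-0.01 -0.05  0.02] op 0.249
30 7.92 [604.4  -7.8  88.6] [3.141 0.    1.543] F [ 0.4 -0.6 -1.2] M [ 0.04 -0.02 -0.04] op 0.249
90 9.07 [544.6  -6.1  88.5] [3.141 0.    1.543] F [ 0.2  1.1 -1.5] M [0.03 0.07 0.  ] op 0.25
165 10.47 [469.6  -4.   88.4] [3.141 0.    1.543] F [ 0.1  0.7 -2.1] M [ 0.06  0.02 -0.04] op 0.249
```

View pics/w5.png

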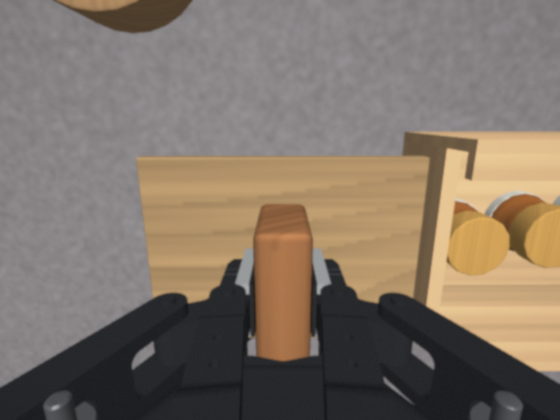

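View pics/t5.png

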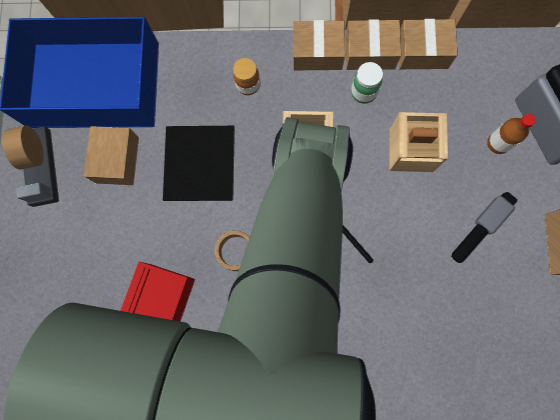

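The lid is out and the jars are visible at right, near (475,240) and (540,235). The lid sits level in the gripper. Now I'll carry it up and over to the mat, with a look before placing.

Run:
```python
from h import *
p=st()["tcp_pos"]
print(bot.movel([p[0],p[1],190],rot=ROT,max_speed=90,threshold=25)); st()
D=[np.pi,0,np.pi/2]
print(bot.movel([500,268,190],rot=D,max_speed=130,threshold=25)); 
bot.dwell(0.2); st()
import pickle
m=imaging.camera_model("wrist"); pickle.dump(m,open("w6.pkl","wb")); cv2.imwrite("pics/w6.png",imaging.capture("wrist"))
```

```text
10.57 [469.4  -4.   88.3] [3.141 0.    1.543] F [-0.2 -0.6 -1.5] M [-0.05  0.01 -0.02] op 0.246
False
 11.86 [469.   -3.9 189.4] [-3.14  -0.     1.543] F [-0.5 -0.4 -2.5] M [-0.07 -0.02  0.01] op 0.25
False
 14.32 [500.  267.7 190.1] [3.142 0.    1.57 ] F [-0.  -0.2 -1.8] M [-0.02 -0.07 -0.03] op 0.245
```

View pics/w6.png

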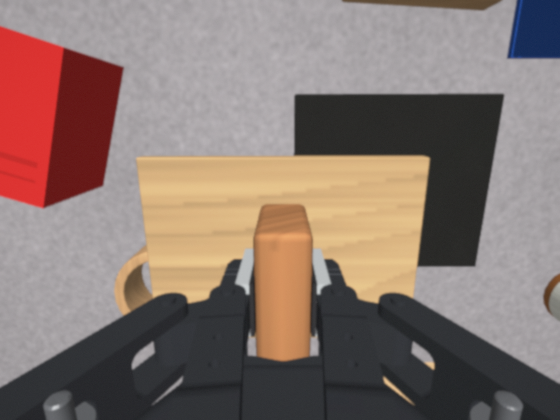

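The lid is still held squarely. Mat corners are visible at (295,94), (503,94) and (477,266).

Run:
```python
from h import *
import pickle; m=pickle.load(open("w6.pkl","rb"))
q=plane(m,[(295,94),(503,94),(477,266)],6); print(q.round(1), (q[0]+q[2])/2)
c=((q[0]+q[2])/2); c=(c+[607.5,268.3,6])/2; print(c)
assert np.linalg.norm(c[:2]-[608,268])<8
print(bot.movel([c[0],c[1],190],max_speed=110,threshold=25))
print(bot.movel([c[0],c[1],40],max_speed=90,threshold=20)); st("z40")
bot.dwell(0.1)
print(bot.movel([c[0],c[1],23.5],max_speed=20,threshold=5)); st("touch")
cv2.imwrite("pics/w7.png",imaging.capture("wrist"))
```

```text
[[512.9 358.    6. ]
 [709.9 357.7   6. ]
 [713.5 179.9   6. ]] [613.20333756 268.94343276   6.        ]
[610.35166878 268.62171638   6.        ]
False
False
z40 17.33 [610.8 268.8  40.7] [ 3.14  -0.     1.571] F [ 0.2 -0.2 -2.3] M [0.04 0.02 0.  ] op 0.248
True
touch 18.08 [610.2 268.6  26.5] [-3.141  0.     1.571] F [-0.7  0.4  4.4] M [ 0.05 -0.14  0.  ] op 0.25
```

View pics/w7.png

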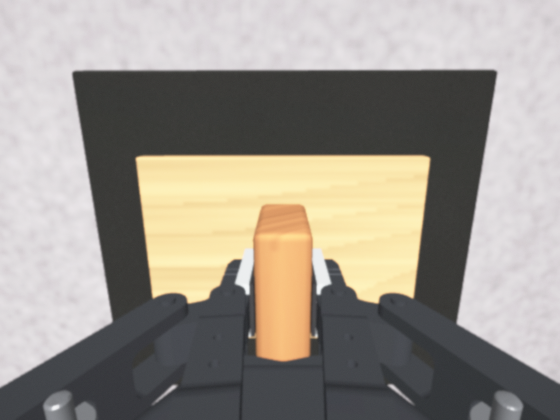

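Contact came at TCP z = 26.5, exactly as predicted, and the lid is centred on the mat. I'll release it.

Run:
```python
from h import *
bot.grip(0.6); s=st("open"); p=s["tcp_pos"]
bot.movel([p[0],p[1],110],max_speed=80); 
bot.movel([p[0]-60,p[1],230],max_speed=130); st("up")
cv2.imwrite("pics/w8.png",imaging.capture("wrist"))
bot.move_j([1.076, 0.326, -0.193, 1.052, 0, 1.437]); st("home")
cv2.imwrite("pics/t8.png",imaging.capture("top")); cv2.imwrite("pics/s8.png",imaging.capture("scene"))
```

```text
open 18.53 [608.9 268.2  25.2] [-3.138e+00  1.000e-03  1.571e+00] F [-0.5  0.5  0.2] M [ 0.04 -0.01 -0.02] op 0.6
up 20.93 [548.7 268.  229. ] [-3.138e+00  1.000e-03  1.571e+00] F [ 0.2  0.2 -0.1] M [-0.01  0.03  0.03] op 0.602
home 22.57 [194.9 514.3 231.2] [-3.142  0.     2.779] F [ 0.3 -0.5 -0.5] M [-0.    0.02 -0.03] op 0.604
```

View pics/t8.png

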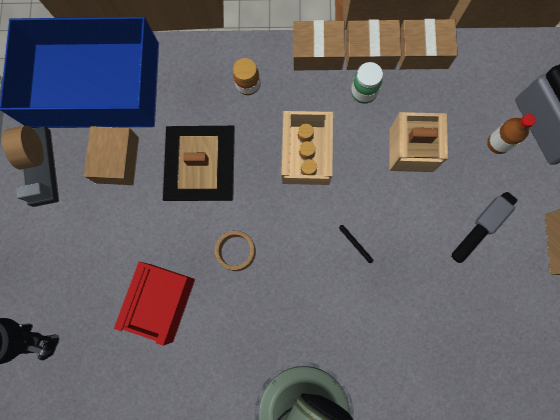

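View pics/s8.png

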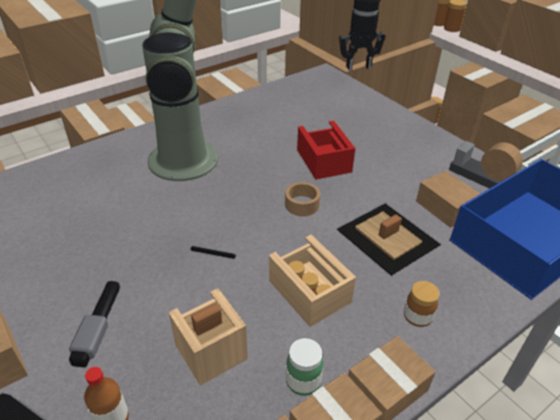

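The lid lies handle up in the middle of the mat at (198,163) in the top view. The long box is open with three jars showing, and the tall box and everything else are unchanged.

```bash
python3 -c "
from h import *
print(bot.sign_off())"
```

```text
the job is handed in; nothing more can be done
None
```

The long box is open and its lid lies flat, handle up, centred on the black mat. I gripped the lid by its handle, raised it 13 mm over the lip and slid it 165 mm out along its grooves. I then carried it to the mat, set it down on contact and let go. The job was handed in at about 22.6 s of the 48 s allowed.

- **Final views:** the top and scene pictures show three jars standing in the open box. The tall box is still closed, the red look-alike is untouched, and the gripper is clear of everything.
- **Forces:** the readings I took stayed within about 5 N, and no force stop triggered before the lid touched the mat at the predicted height.
- **Disagreement:** the top and wrist cameras differed by about 4–6 mm in x for the box and the mat. I used values in between, and a close wrist view showed the gripper centred on the handle to within about 1 mm.

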